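# Sweep the stone offcuts into the scrap pan

## Task

Sweep the four broken stone offcuts (the lumps without teeth) across the bench and off its far edge into the open scrap pan below, pushing them along with the fingertips and never picking them up. Leave the models, tools and everything else on the bench standing where they are.

Things in the scene. Friction and masses are not known exactly. Their poses are not given: they have to be found in the camera images.
- offcut1_mid (a point): Offcut 1 of 4: a small irregular lump of buff dental stone with flat broken faces and no teeth on it, about 45 x 32 x 23 mm (long, wide, high), 30 to 56 g. The point is at its middle, 11 mm above its flat underside, on which it lies on the bench; its x axis runs along the long side. Nowhere is it more than 26 mm from this point, seen from above.
- offcut2_mid (a point): Offcut 2 of 4: a small irregular lump of buff dental stone with flat broken faces and no teeth on it, about 39 x 31 x 25 mm (long, wide, high), 30 to 56 g. The point is at its middle, 11 mm above its flat underside, on which it lies on the bench; its x axis runs along the long side. Nowhere is it more than 26 mm from this point, seen from above.
- offcut3_mid (a point): Offcut 3 of 4: a small irregular lump of buff dental stone with flat broken faces and no teeth on it, about 46 x 33 x 22 mm (long, wide, high), 30 to 56 g. The point is at its middle, 11 mm above its flat underside, on which it lies on the bench; its x axis runs along the long side. Nowhere is it more than 26 mm from this point, seen from above.
- offcut4_mid (a point): Offcut 4 of 4: a small irregular lump of buff dental stone with flat broken faces and no teeth on it, about 43 x 35 x 24 mm (long, wide, high), 30 to 56 g. The point is at its middle, 11 mm above its flat underside, on which it lies on the bench; its x axis runs along the long side. Nowhere is it more than 26 mm from this point, seen from above.
- scrap_pan: Open steel scrap pan, fixed, pulled out on runners below the bench's far edge: 300 (x) x 420 (y) x 55 mm deep outside, walls and floor 4 mm, not turned. Origin: centre of its underside. Its rim is 45 mm below the bench top; some 190 to 220 mm of it stands out beyond the edge, the rest is under the bench, so what drops off the edge within 206 mm in y of its centre falls in.
- edge_mid (a point): Middle of the bench top's far edge, on the bench surface (z = 0). The edge is straight, runs along y through this point and has no lip; the bench top is flat, grey and 35 mm thick.
- arch_model: Bystander, loose: dental stone model of a whole jaw, a horseshoe of teeth on a trimmed flat base, 64 x 70 x 37 mm high, within 48 mm of its origin. Origin at the centre of its underside.
- quadrant_model: Bystander, loose: sawn stone block with a row of five teeth along its top, 54 x 30 x 37 mm high, within 32 mm of its origin. Origin at the centre of its underside.
- bur_block: Bystander, loose: small aluminium block with six burs standing in it, 64 x 30 x 43 mm high with the burs, within 36 mm of its origin. Origin at the centre of its underside.
- jar: Bystander, loose: low amber glass jar with a black screw lid, 41 mm in diameter, 38 mm high. Origin at the centre of its underside.
- mixing_bowl: Bystander, loose: rubber mixing bowl, 120 mm across the rim, 72 mm high. Origin at the centre of its underside.
- spatula: Bystander, loose: mixing spatula lying flat, wooden handle to its -x, steel blade to its +x, from 108 mm behind its origin to 101 mm ahead of it, 26 mm wide, 12 mm high. Origin at the centre of its underside (see above).
- plaster_knife: Bystander, loose: plaster knife lying flat, wooden handle to its -x, pointed blade to its +x, from 95 mm behind its origin to 62 mm ahead of it, 20 mm wide, 14 mm high. Origin at the centre of its underside (see above).
- articulator: Bystander, loose: empty metal articulator (two hinged frames on posts), 105 x 100 x 112 mm high. Origin at the centre of its underside.
Not all that is in view belongs to the job. Leave any blue or purple look-alike of the part that bears offcut4_mid alone.

How it is judged:
By the outcome, as a careful person would: the job done as asked, in the order asked, and still so for the second after the job is handed in, with the robot touching nothing.
It also fails if it takes over 67 s, if anything falls off the work surface, if the arm or the gripper's body presses on something with over 40 N, if the wrist force passes 120 N, or if a joint passes its speed limit or range.

## Robot

A 6-joint arm with a two-finger parallel gripper is mounted at the origin on the work surface. World frame = base frame: x ahead of the robot, y to its left, z up, the work surface at z = 0. Lengths are in mm, angles in rad, forces in N, time in s.
With the tool pointing down it reaches from about 300 to 875 mm from the base axis. Payload 6.4 kg.
Tool frame: the origin (TCP) lies between the finger pads; the fingertips stand ahead of it and the grasp point (between the pads) lies 6 mm ahead of it (bot.tip_extent is the y of the fingertips in the tool frame, in mm); y points along the fingers, x is the direction in which the jaws open and shut, and the axes are right-handed (so a half turn about y gives the same grasp; the last joint's range is limited). The gripper opens to 88 mm and grips with 3 to 60 N. Pads are 18 mm wide; open, the fingers measure 123 mm over their backs; the gripper's body (75 mm by 187 mm) begins 45 mm behind the grasp point.
Start: joints at [1.067, 0.181, 1.607, -0, 1.354, -0.206], TCP at [168.703, 549.709, 263.714] pointing down, gripper open.
Joint ranges: [-2.99, 2.99], [-0.89, 2.07], [0.3, 2.58], [-1.14, 4.28], [0, 2.63], [-3.12, 3.12]. Speed limits (rad/s): [2.57, 2.57, 3.01, 3.14, 3.14, 3.14].

## Interface

Orientations are given as a unit quaternion [x, y, z, w].
In Python, from plant import bot gives the robot as it stands.
- The arm moves only by the shell command python3 -m crank 'ROWS'. ROWS is a JSON object of lists of equal length, an entry for each row: "claw": the opening, from 0 (shut) to 1 (fully open); "offset": the shift along the tool's x, y, z in units of 50 mm (1.0 is 50 mm), a list of three; "dr": the turn, a rotation vector about the tool's x, y, z in units of 5 degrees (1.0 is 5 degrees), a list of three. A call has 1 to 5 rows; each row is the pose to reach, as a shift and turn from the pose commanded when the call began, along the tool's axes at that moment; what a row does not reach only later rows make up. A row lasts 1/8 s, in which the tool goes at most 62.5 mm and 10.7 degrees, less where a joint would pass 70% of its speed; a pose out of reach is approached as far as the arm can. A call with a gripper value outside its range is refused whole. The fingers move at their own pace and stop on an object; the grip force is fixed at half the most. Time passes only in rows, so rows that repeat a pose let the fingers close. It gives the time, the measured TCP pose, the force and the opening at its end, in the units of the state.
- bot.state(): the state, without advancing time (a new reading comes with each control period).
- bot.get_image(name): name is "side" or "top" or "wrist"; returns the picture (400x640x3 uint8, blue, green, red); there is no depth.
- bot.camera_model(name): a dict with "fovy" (degrees; the focal length in pixels is half the picture's height over the tangent of half this angle, whatever the lens; pixels are square), "cx", "cy" (the principal point, pixels), "rvec" (rotation vector, rad) and "tvec" (3), from world to camera coordinates, as OpenCV has them. Camera axes: x right, y down, z forward; pixel columns grow to the right and rows downward; lengths in mm; the calibration is good to about 2 mm. The wrist camera is an equidistant fisheye: a pixel r from the principal point sees the ray r / f radians off the axis. A picture is of the moment at which its call begins: read the wrist's pose just before it. camera_model takes no time and is no camera call; for the wrist camera it gives the pose at the moment of the call.
- bot.sign_off(): hands the job in, once; it reports no verdict.
The state is a dict: "time_s": time; "qpos": joint angles; "joint_velocities": joint speeds; "joint_efforts": joint torques, N m; "tcp_pos": TCP position; "orientation": TCP orientation; "force": force on the tool from outside, world axes, zero at the start; "wrist_torque": the same for the moment, N m; "finger_gap": finger opening in mm.
Only numpy, scipy, OpenCV 4.12 (cv2) and the standard library are available. Lean on these libraries where they do the work, as an engineer would, in place of code of your own. Each camera call takes 0.05 s, during which the arm holds its last target.

## Working session

There is one attempt and no reset: what is moved stays moved. The work goes in short steps, Python scripts to look and compute and a shell command to move; the robot and the scene stay as the last step left them, time stands still between calls to the robot, and variables do not carry over. Pictures are saved under pics/ and viewed, and the job is handed in when it is done.

```bash
ls; mkdir -p pics; python3 - <<'E'
from plant import bot
import cv2
print(bot.state()); print(bot.tip_extent)
for n in ["top","side","wrist"]:
    print(n,bot.camera_model(n))
    cv2.imwrite(f"pics/{n}0.png",bot.get_image(n))
E
```

```text
pics
{'time_s': 0.0, 'qpos': array([ 1.06668305e+00,  1.81529979e-01,  1.60799903e+00, -2.15185817e-05,
        1.35378780e+00, -2.06309146e-01]), 'joint_velocities': array([ 0.00018059, -0.00107513, -0.00106839, -0.00090264, -0.00066207,
        0.00042902]), 'joint_efforts': array([-7.27659808e-04, -4.33882535e+01, -3.41843712e+01,  7.02392519e-02,
        3.86238168e-02, -1.87195087e-04]), 'tcp_pos': array([168.46989253, 549.25383989, 262.8206553 ]), 'orientation': array([ 0.56890328,  0.41974128, -0.42084317, -0.56838134]), 'force': array([ 0.02178613, -0.91184336,  0.27794861]), 'wrist_torque': array([-0.01984539,  0.05036714,  0.01823314]), 'finger_gap': 87.87911972750683}
25.0
top {'fovy': 50.044671353165384, 'cx': 317.4770666063942, 'cy': 202.93363054585177, 'rvec': array([ 2.15568588, -2.0971069 ,  0.20613576]), 'tvec': array([ -22.73026013,  537.39862754, 1290.70764385])}
side {'fovy': 49.490604928275445, 'cx': 320.92153729893766, 'cy': 199.37415732771686, 'rvec': array([ 2.0757593 , -0.66038784,  0.36906823]), 'tvec': array([-453.50890554,  173.64099157, 1137.57906314])}
wrist {'fovy': 65.70646984690485, 'cx': 321.68126902630854, 'cy': 197.48072661214576, 'rvec': array([-2.34417639, -1.73368056, -0.23428259]), 'tvec': array([-574.09534955,  -36.51006824,  388.37842131])}
```

View pics/top0.png

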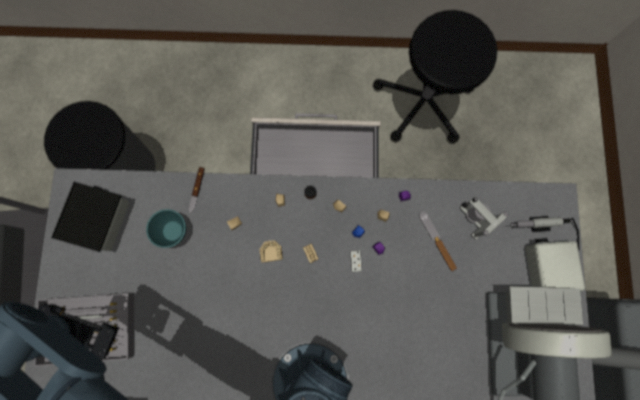

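View pics/side0.png

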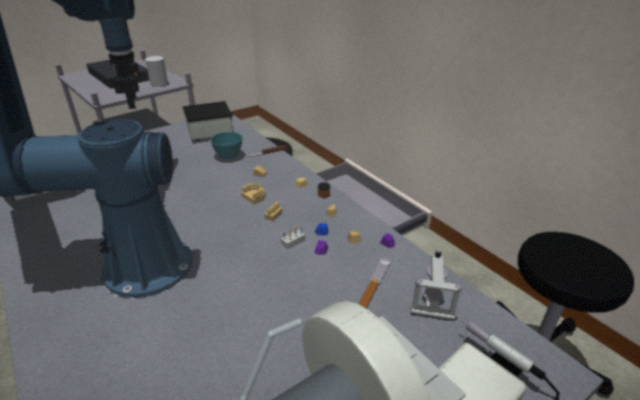

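View pics/wrist0.png

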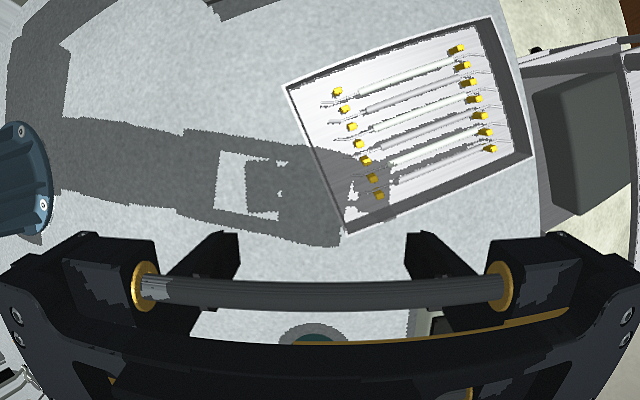

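```bash
cat > h.py <<'E'
import numpy as np, cv2
from plant import bot
from scipy.spatial.transform import Rotation as Ro
def ray(n,u,v,z,m=None):
    m=m or bot.camera_model(n); f=200/np.tan(np.radians(m['fovy']/2))
    R=cv2.Rodrigues(m['rvec'])[0]; c=-R.T@m['tvec']
    x=(u-m['cx'])/f; y=(v-m['cy'])/f
    if n=='wrist':
        r=np.hypot(x,y); d=np.array([x/r*np.sin(r),y/r*np.sin(r),np.cos(r)])
    else: d=np.array([x,y,1])
    d=R.T@d; return c+d*(z-c[2])/d[2]
def proj(n,P,m=None):
    m=m or bot.camera_model(n); f=200/np.tan(np.radians(m['fovy']/2))
    p=cv2.Rodrigues(m['rvec'])[0]@np.array(P,float)+m['tvec']
    if n=='wrist':
        r=np.hypot(p[0],p[1]); t=np.arctan2(r,p[2]); return m['cx']+f*t*p[0]/r, m['cy']+f*t*p[1]/r
    return m['cx']+f*p[0]/p[2], m['cy']+f*p[1]/p[2]
E
python3 - <<'E'
from h import *
im=cv2.imread('pics/top0.png')
c=im[110:280,150:460]; cv2.imwrite('pics/topz.png',cv2.resize(c,None,fx=2.5,fy=2.5,interpolation=cv2.INTER_CUBIC))
hsv=cv2.cvtColor(im,cv2.COLOR_BGR2HSV)
mask=((hsv[...,1]>70)&(hsv[...,2]>60)).astype(np.uint8)
mask[:165]=0; mask[285:]=0
n,l,s,ce=cv2.connectedComponentsWithStats(mask)
for i in range(1,n):
    if s[i,4]>15: print(ce[i].round(1),s[i],np.median(hsv[l==i],axis=0),ray('top',*ce[i],12).round(0)[:2])
for p in [(255,175),(315,177.5),(378,180),(250,176),(380,180),(253,120),(380,124)]: print(p,ray('top',*p,0).round(0))
for p in [(253,122),(380,125)]: print(p,ray('top',*p,-45).round(0))
R=Ro.from_quat(bot.state()['orientation']).as_matrix();print(R.round(3))
E
```

```text
[197.5 180.8] [192 167  12  29 133] [ 11. 150.  70.] [607. 383.]
[404.7 195.1] [399 191  12  10  80] [139. 145.  92.] [ 579. -290.]
[279.6 199.4] [276 194   8  12  79] [ 20.  89. 150.] [553. 114.]
[338.9 205.6] [334 200  12  11  87] [ 19.  90. 140.] [538. -77.]
[172.5 228.5] [148 210  38  36 539] [89. 81. 87.] [449. 450.]
[382.8 214.9] [378 210  11  11  88] [ 19.   89.5 131.5] [ 512. -219.]
[234.  222.6] [228 217  13  12  99] [ 19.  89. 143.] [474. 256.]
[357.9 231.5] [352 225  13  13 107] [111. 172. 111.] [ 456. -139.]
[444.9 253.8] [435 237  21  34 240] [ 14. 140. 108.] [ 393. -415.]
[270.3 251.5] [260 242  22  20 361] [ 20.  83. 154.] [385. 136.]
[378.8 247.5] [373 242  12  12  96] [140. 137.  93.] [ 407. -206.]
[310.2 252.9] [304 245  14  17 142] [ 20.   86.  146.5] [384.  10.]
(255, 175) [635. 200.   0.]
(315, 177.5) [632.   2.   0.]
(378, 180) [ 630. -205.    0.]
(250, 176) [631. 216.   0.]
(380, 180) [ 630. -212.    0.]
(253, 120) [825. 217.   0.]
(380, 124) [ 824. -212.    0.]
(253, 122) [836. 223. -45.]
(380, 125) [ 838. -218.  -45.]
[[ 0.293 -0.001 -0.956]
 [ 0.956 -0.001  0.293]
 [-0.001 -1.     0.   ]]
```

View pics/topz.png

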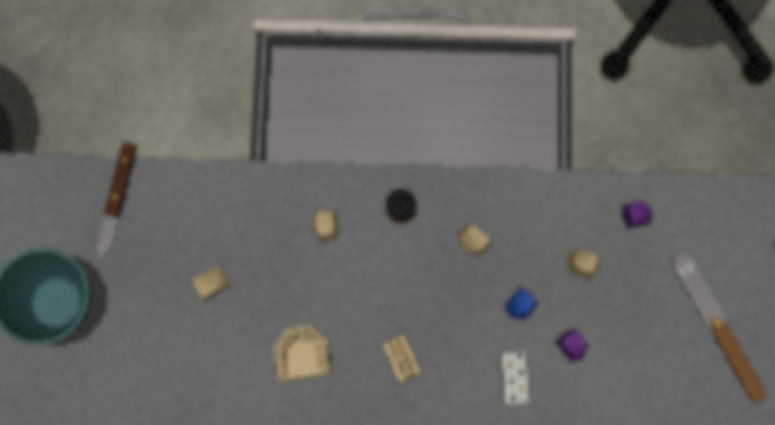

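```bash
cat >> h.py <<'E'
def go(x,y,z,yaw,P=None):
    """yaw: world deg of push direction (= -tool z). prints offset & dr wanted in tool units from measured pose"""
    s=bot.state(); R=Ro.from_quat(s['orientation']).as_matrix(); p=s['tcp_pos'] if P is None else np.array(P)
    Y=np.radians(yaw); zt=-np.array([np.cos(Y),np.sin(Y),0]); yt=np.array([0,0,-1.]); xt=np.cross(yt,zt)
    T=np.stack([xt,yt,zt],1)
    print('t',round(s['time_s'],2),'pos',p.round(1),'F',s['force'].round(1),'gap',round(s['finger_gap'],1),'yaw',round(np.degrees(np.arctan2(-R[1,2],-R[0,2])),1))
    print('offset',(R.T@(np.array([x,y,z])-p)/50).round(2),'dr',(np.degrees(Ro.from_matrix(R.T@T).as_rotvec())/5).round(2))
E
python3 - <<'E'
from h import *
go(500,114,110,0,[168.703, 549.709, 263.714])
E
```

```text
t 0.15 pos [168.7 549.7 263.7] F [-0.7 -0.3  0.3] gap 88.1 yaw -17.1
offset [-6.38  3.08 -8.89] dr [-0.01 -3.41 -0.01]
```

```bash
python3 -m crank '{"claw":[0.2,0.2,0.2,0.2,0.2],"offset":[[-0.6,0.25,-0.85],[-1.25,0.55,-1.75],[-1.9,0.85,-2.65],[-2.55,1.15,-3.55],[-3.2,1.5,-4.45]],"dr":[[0,-0.7,0],[0,-1.4,0],[0,-2.1,0],[0,-2.8,0],[0,-3.4,0]]}'; python3 - <<'E'
from h import *
go(500,114,110,0)
E
```

```text
time_s: 0.78
tcp_pos: [335.3, 330.0, 188.4]
orientation: [0.5, 0.501, -0.5, -0.5]
force: [0.1, 0.7, -0.4]
finger_gap: 40.3
t 0.78 pos [335.3 330.  188.4] F [ 0.1  0.7 -0.4] gap 40.3 yaw 0.1
offset [-4.32  1.57 -3.29] dr [0.01 0.01 0.  ]
```

```bash
python3 -m crank '{"claw":[0.2,0.2,0.2,0.2,0.2],"offset":[[-0.9,0.3,-0.7],[-1.8,0.6,-1.4],[-2.7,0.9,-2.1],[-3.6,1.2,-2.8],[-4.3,1.57,-3.25]],"dr":[[0,0,0],[0,0,0],[0,0,0],[0,0,0],[0,0,0]]}'; python3 - <<'E'
from h import *
go(505,114,29,0)
m=bot.camera_model('wrist'); im=bot.get_image('wrist'); cv2.imwrite('pics/w1.png',im)
for n,p in dict(B=(553,114,12),C=(538,-77,12),A=(474,256,12),edge=(632,114,0),tip=(500,114,4)).items(): print(n,np.round(proj('wrist',p,m)))
E
```

```text
time_s: 1.4
tcp_pos: [498.4, 114.2, 110.0]
orientation: [0.501, 0.5, -0.499, -0.5]
force: [0.8, 0.5, -0.4]
finger_gap: 17.9
t 1.4 pos [498.4 114.2 110. ] F [ 0.8  0.5 -0.4] gap 17.9 yaw -0.1
offset [-0.    1.62 -0.13] dr [ 0.02 -0.03 -0.  ]
B [322. 272.]
C [115. 247.]
A [497. 177.]
edge [322. 336.]
tip [322. 207.]
```

View pics/w1.png

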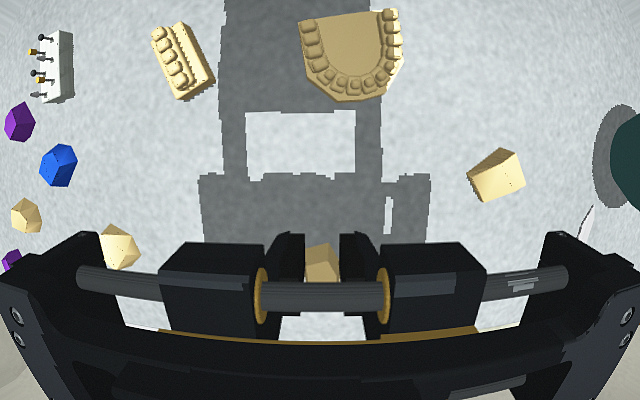

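```bash
python3 -m crank '{"claw":[0.2,0.2,0.2,0.2,0.2],"offset":[[0,0.8,0],[0,1.4,0],[0,1.62,0],[0,1.62,-0.2],[0,1.62,-0.5]],"dr":[[0,0,0],[0,0,0],[0,0,0],[0,0,0],[0,0,0]]}'; python3 - <<'E'
from h import *
go(660,114,29,0)
m=bot.camera_model('wrist'); im=bot.get_image('wrist'); cv2.imwrite('pics/w2.png',im)
E
```

```text
time_s: 2.08
tcp_pos: [523.3, 116.5, 30.6]
orientation: [0.501, 0.5, -0.499, -0.5]
force: [0.8, 0.8, 1.0]
finger_gap: 17.5
t 2.08 pos [523.3 116.5  30.6] F [0.8 0.8 1. ] gap 17.5 yaw -0.0
offset [-0.05  0.04 -2.73] dr [ 0.02 -0.01  0.  ]
```

View pics/w2.png

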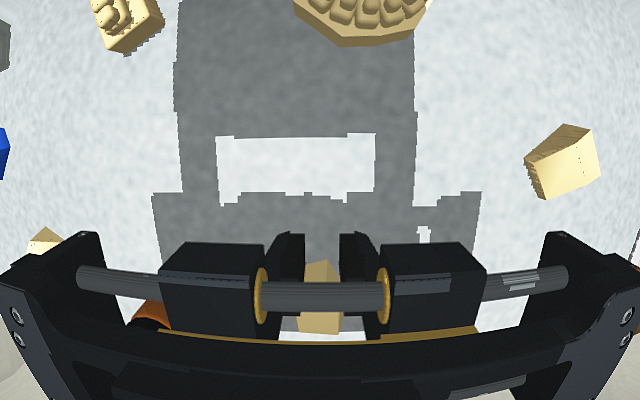

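```bash
python3 -m crank '{"claw":[0.2,0.2,0.2,0.2,0.2],"offset":[[-0.03,0.02,-0.3],[-0.05,0.02,-0.6],[-0.05,0.02,-0.9],[-0.05,0.02,-1.2],[-0.05,0.02,-1.5]],"dr":[[0,0,0],[0,0,0],[0,0,0],[0,0,0],[0,0,0]]}'; python3 - <<'E'
from h import *
go(660,114,29,0)
im=bot.get_image('top'); cv2.imwrite('pics/t3.png',cv2.resize(im[110:280,150:460],None,fx=2.5,fy=2.5))
im=bot.get_image('side'); cv2.imwrite('pics/s3.png',cv2.resize(im[120:280,200:460],None,fx=3,fy=3))
E
```

```text
time_s: 2.75
tcp_pos: [598.1, 113.7, 29.0]
orientation: [0.5, 0.5, -0.5, -0.5]
force: [-0.6, -0.0, 1.2]
finger_gap: 17.7
t 2.75 pos [598.1 113.7  29. ] F [-0.6 -0.   1.2] gap 17.7 yaw -0.1
offset [ 0.01  0.   -1.24] dr [ 0.01 -0.01 -0.  ]
```

View pics/t3.png

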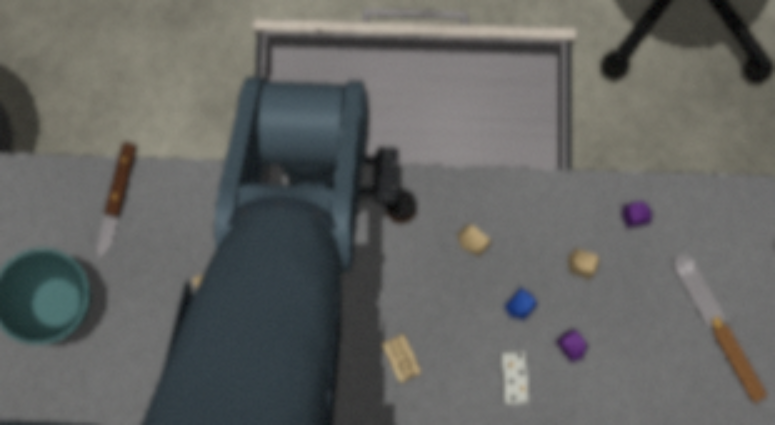

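View pics/s3.png

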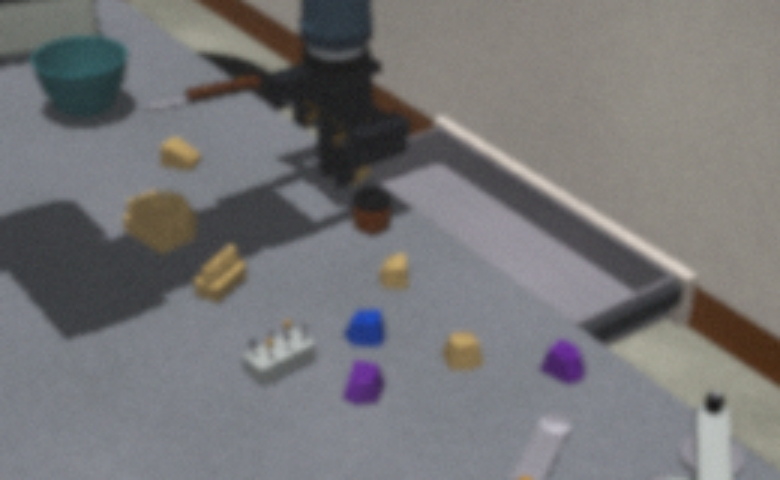

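```bash
python3 -m crank '{"claw":[0.2,0.2,0.2,0.2,0.2],"offset":[[0,0,-0.3],[0,0,-0.6],[0,0,-0.9],[0,0,-1.2],[0,0,-1.3]],"dr":[[0,0,0],[0,0,0],[0,0,0],[0,0,0],[0,0,0]]}'; python3 - <<'E'
from h import *
go(660,114,29,0)
im=bot.get_image('wrist'); cv2.imwrite('pics/w4.png',im)
im=bot.get_image('side'); cv2.imwrite('pics/s4.png',cv2.resize(im[120:280,200:460],None,fx=3,fy=3))
E
```

```text
time_s: 3.48
tcp_pos: [662.3, 113.6, 28.5]
orientation: [0.5, 0.5, -0.5, -0.5]
force: [0.1, -0.1, -0.8]
finger_gap: 17.6
t 3.48 pos [662.3 113.6  28.5] F [ 0.1 -0.1 -0.8] gap 17.6 yaw -0.1
offset [ 0.01 -0.01  0.05] dr [ 0.01 -0.01 -0.  ]
```

View pics/w4.png

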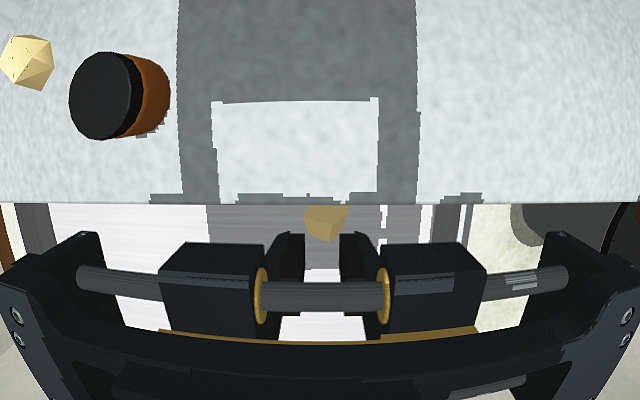

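View pics/s4.png

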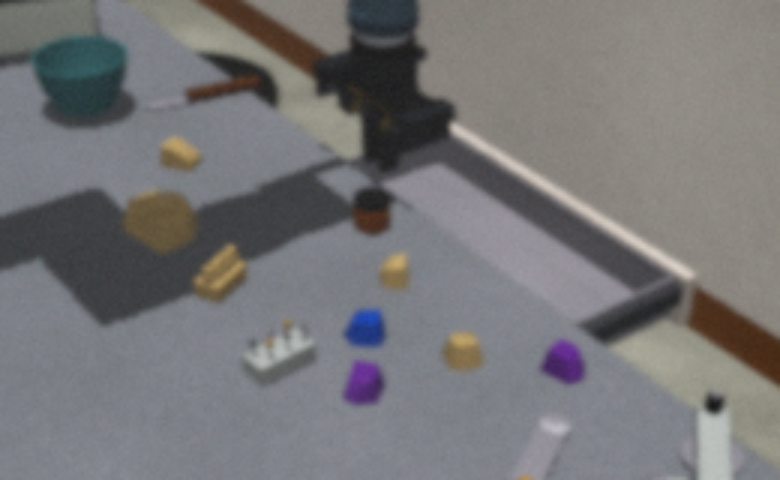

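```bash
python3 - <<'E'
from h import *
for p in [(167,229),(148,229),(186.5,229),(167,210),(167,248)]: print(p,ray('top',*p,72).round(0))
m=bot.camera_model('top')
im=cv2.imread('pics/top0.png'); 
for k in np.linspace(0,2*np.pi,40):
    u,v=proj('top',(437+60*np.cos(k),425+60*np.sin(k),72),m); cv2.circle(im,(int(u),int(v)),0,(0,0,255),-1)
cv2.imwrite('pics/b.png',cv2.resize(im[160:290,130:300],None,fx=4,fy=4))
E
```

```text
(167, 229) [440. 446.  72.]
(148, 229) [439. 504.  72.]
(186.5, 229) [442. 387.  72.]
(167, 210) [499. 452.  72.]
(167, 248) [383. 441.  72.]
```

View pics/b.png

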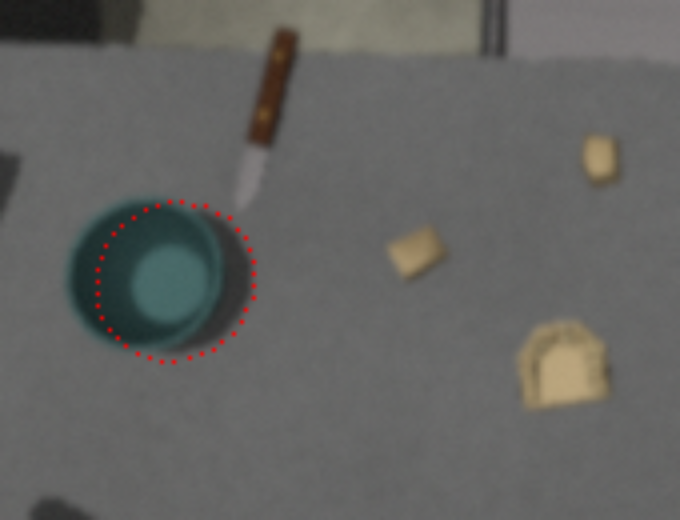

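```bash
python3 - <<'E'
from h import *
go(440.5,281.3,110,-37)
E
python3 -m crank '{"claw":[0.2,0.2,0.2,0.2,0.2],"offset":[[0,-0.8,0],[0.3,-1.6,0.4],[1,-1.6,1.3],[1.7,-1.6,2.2],[2.4,-1.6,3.1]],"dr":[[0,0,0],[0,1,0],[0,3,0],[0,5,0],[0,7.4,0]]}'; python3 - <<'E'
from h import *
go(440.5,281.3,110,-37)
E
```

```text
t 3.58 pos [661.8 113.6  28.3] F [-0.5 -0.5 -0.6] gap 17.6 yaw -0.1
offset [ 3.35 -1.63  4.43] dr [0.   7.39 0.  ]
time_s: 4.2
tcp_pos: [504.6, 234.5, 108.3]
orientation: [-0.63, -0.32, 0.32, 0.631]
force: [0.4, 1.4, 0.1]
finger_gap: 18.0
t 4.2 pos [504.6 234.5 108.3] F [0.4 1.4 0.1] gap 18.0 yaw -36.2
offset [-0.   -0.03  1.59] dr [-0.    0.17 -0.  ]
```

```bash
python3 -m crank '{"claw":[0.2,0.2,0.2,0.2,0.2],"offset":[[0,0,0.8],[0,0,1.5],[0,0,1.6],[0,0,1.6],[0,0,1.6]],"dr":[[0,0.1,0],[0,0.1,0],[0,0.1,0],[0,0.1,0],[0,0.1,0]]}'; python3 - <<'E'
from h import *
go(440.5,281.3,29,-37)
m=bot.camera_model('wrist'); im=bot.get_image('wrist'); cv2.imwrite('pics/w5.png',im)
print(proj('wrist',(474,256,12),m))
E
```

```text
time_s: 4.82
tcp_pos: [443.0, 279.9, 108.4]
orientation: [0.631, 0.319, -0.319, -0.631]
force: [0.9, -0.1, 0.4]
finger_gap: 17.9
t 4.83 pos [443.  279.9 108.4] F [ 0.9 -0.1  0.4] gap 17.9 yaw -36.4
offset [-0.01  1.59  0.06] dr [0.01 0.13 0.  ]
(np.float64(320.71624152170585), np.float64(256.1084279167634))
```

View pics/w5.png

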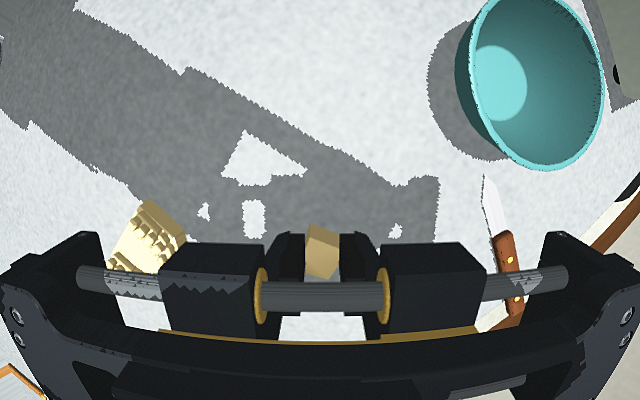

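```bash
python3 - <<'E'
from h import *
s=bot.state();d=np.array([np.cos(np.radians(-36.4)),np.sin(np.radians(-36.4))])
for z in (3,10,20): print(z,(ray('wrist',315,225,z)[:2]-s['tcp_pos'][:2])@d)
E
python3 -m crank '{"claw":[0.2,0.2,0.2,0.2,0.2],"offset":[[0,0.4,0.07],[0,0.8,0.07],[0,1.2,0.07],[0,1.4,0.07],[0,1.4,0.07]],"dr":[[0,0,0],[0,0,0],[0,0,0],[0,0,0],[0,0,0]]}'
```

```text
3 16.512685095059723
10 13.889474675387813
20 10.142031218713704
time_s: 5.5
tcp_pos: [439.1, 282.1, 37.6]
orientation: [-0.631, -0.319, 0.32, 0.631]
force: [-0.7, 0.1, 0.6]
finger_gap: 17.7
```

```bash
python3 -m crank '{"claw":[0.2,0.2,0.2,0.2,0.2],"offset":[[0,0.17,0],[0,0.17,-0.2],[0,0.17,-0.5],[0,0.17,-0.8],[0,0.17,-1.1]],"dr":[[0,0,0],[0,0,0],[0,0,0],[0,0,0],[0,0,0]]}'; python3 - <<'E'
from h import *
go(440.5,281.3,29,-37)
m=bot.camera_model('wrist'); im=bot.get_image('wrist'); cv2.imwrite('pics/w6.png',im)
E
```

```text
time_s: 6.12
tcp_pos: [484.8, 249.3, 30.0]
orientation: [0.631, 0.319, -0.319, -0.631]
force: [0.5, 0.2, 0.9]
finger_gap: 17.3
t 6.12 pos [484.8 249.3  30. ] F [0.5 0.2 0.9] gap 17.3 yaw -36.3
offset [-0.01  0.02  1.09] dr [0.   0.13 0.01]
```

View pics/w6.png

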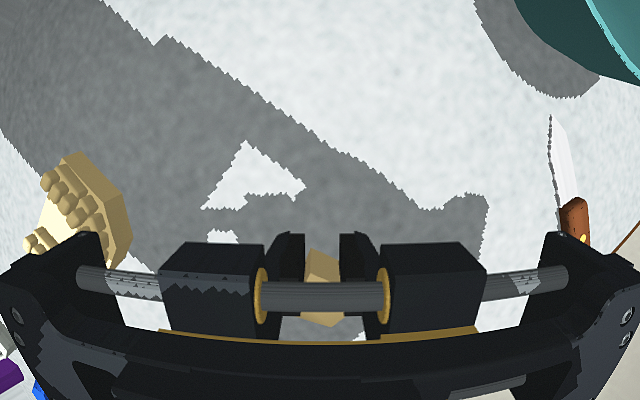

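```bash
python3 -m crank '{"claw":[0.2,0.2,0.2,0.2,0.2],"offset":[[0,0.02,-0.35],[0,0.02,-0.7],[0,0.02,-1.05],[0,0.02,-1.4],[0,0.02,-1.75]],"dr":[[0,0,0],[0,0,0],[0,0,0],[0,0,0],[0,0,0]]}'; python3 - <<'E'
from h import *
go(660,120,29,-37)
m=bot.camera_model('wrist'); im=bot.get_image('wrist'); cv2.imwrite('pics/w7.png',im)
E
```

```text
time_s: 6.8
tcp_pos: [555.0, 197.5, 28.7]
orientation: [0.631, 0.319, -0.319, -0.631]
force: [0.4, 0.7, 0.6]
finger_gap: 17.3
t 6.8 pos [555.  197.5  28.7] F [0.4 0.7 0.6] gap 17.3 yaw -36.3
offset [-0.   -0.01 -2.61] dr [ 0.    0.14 -0.  ]
```

View pics/w7.png

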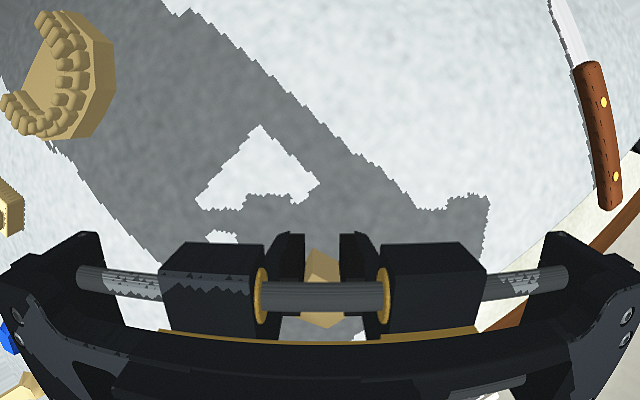

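Stable push; continue.

```bash
python3 -m crank '{"claw":[0.2,0.2,0.2,0.2,0.2],"offset":[[0,0,-0.3],[0,0,-0.65],[0,0,-1],[0,0,-1.35],[0,0,-1.7]],"dr":[[0,0,0],[0,0,0],[0,0,0],[0,0,0],[0,0,0]]}'; python3 -m crank '{"claw":[0.2,0.2,0.2,0.2],"offset":[[0,0,-0.3],[0,0,-0.6],[0,0,-0.9],[0,0,-0.95]],"dr":[[0,0,0],[0,0,0],[0,0,0],[0,0,0]]}'; python3 - <<'E'
from h import *
go(485,-77,110,0)
m=bot.camera_model('wrist'); im=bot.get_image('wrist'); cv2.imwrite('pics/w8.png',im)
E
```

```text
time_s: 7.48
tcp_pos: [623.5, 147.1, 28.7]
orientation: [0.631, 0.319, -0.319, -0.631]
force: [-0.5, 0.5, 0.2]
finger_gap: 17.5
time_s: 7.98
tcp_pos: [661.8, 119.0, 28.8]
orientation: [0.631, 0.319, -0.319, -0.631]
force: [0.4, 0.1, -0.2]
finger_gap: 18.0
t 7.97 pos [661.8 119.   28.8] F [ 0.4  0.1 -0.2] gap 18.0 yaw -36.4
offset [-5.25 -1.63  0.52] dr [ 0.01 -7.27  0.  ]
```

View pics/w8.png

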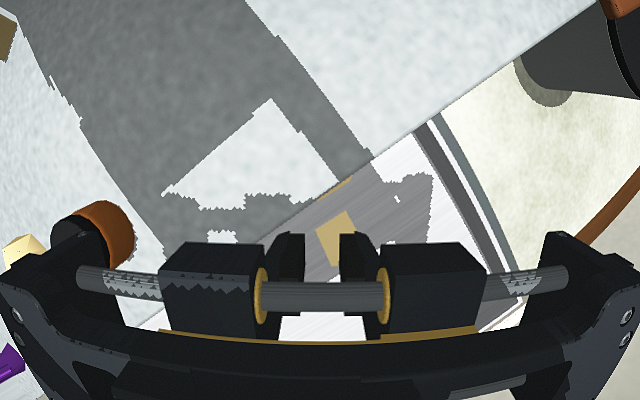

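```bash
python3 -m crank '{"claw":[0.2,0.2,0.2,0.2,0.2],"offset":[[0,-0.8,0],[0,-1.6,0],[-1.1,-1.6,0.1],[-2.2,-1.6,0.2],[-3.3,-1.6,0.3]],"dr":[[0,0,0],[0,0,0],[0,-2,0],[0,-4,0],[0,-6,0]]}'; python3 - <<'E'
from h import *
go(485,-77,110,0)
E
```

```text
time_s: 8.65
tcp_pos: [549.5, -4.7, 108.8]
orientation: [0.525, 0.474, -0.474, -0.525]
force: [0.0, -0.1, -0.5]
finger_gap: 17.6
t 8.65 pos [549.5  -4.7 108.8] F [ 0.  -0.1 -0.5] gap 17.6 yaw -5.9
offset [-1.57 -0.02  1.13] dr [ 0.   -1.18 -0.  ]
```

```bash
python3 -m crank '{"claw":[0.2,0.2,0.2,0.2],"offset":[[-0.8,0,0.6],[-1.57,0,1.13],[-1.57,0,1.13],[-1.57,0,1.13]],"dr":[[0,-0.6,0],[0,-1.18,0],[0,-1.18,0],[0,-1.18,0]]}'; python3 - <<'E'
from h import *
go(485,-77,29,0)
m=bot.camera_model('wrist'); im=bot.get_image('wrist'); cv2.imwrite('pics/w9.png',im)
print(proj('wrist',(538,-77,12),m))
E
```

```text
time_s: 9.15
tcp_pos: [486.6, -75.8, 109.0]
orientation: [0.502, 0.498, -0.498, -0.502]
force: [0.1, 0.2, 0.1]
finger_gap: 17.6
t 9.15 pos [486.6 -75.8 109. ] F [0.1 0.2 0.1] gap 17.6 yaw -0.5
offset [-0.02  1.6   0.03] dr [ 0.01 -0.09  0.  ]
(np.float64(320.85987372671156), np.float64(269.62914401445596))
```

View pics/w9.png

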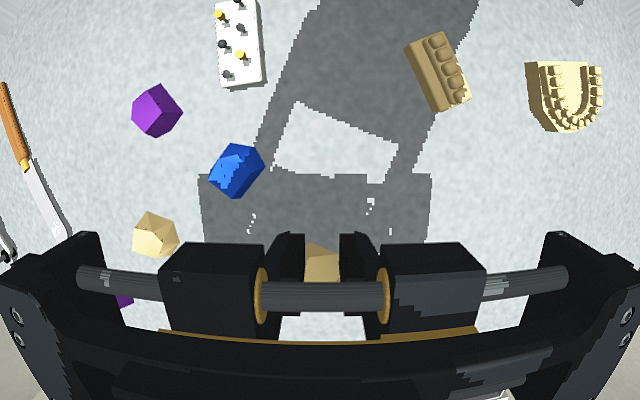

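```bash
python3 -m crank '{"claw":[0.2,0.2,0.2,0.2,0.2],"offset":[[-0.01,0.6,0],[-0.02,1.2,0],[-0.02,1.6,0],[-0.02,1.6,0],[-0.02,1.6,-0.2]],"dr":[[0,0,0],[0,0,0],[0,0,0],[0,0,0],[0,0,0]]}';python3 - <<'E'
from h import *
go(640,-77,29,0)
E
python3 -m crank '{"claw":[0.2,0.2,0.2,0.2,0.2],"offset":[[0,0,-0.3],[0,0,-0.6],[0,0,-0.95],[0,0,-1.3],[0,0,-1.65]],"dr":[[0,0,0],[0,0,0],[0,0,0],[0,0,0],[0,0,0]]}'; python3 - <<'E'
from h import *
go(660,-77,29,0)
m=bot.camera_model('wrist'); im=bot.get_image('wrist'); cv2.imwrite('pics/w10.png',im)
E
```

```text
time_s: 9.82
tcp_pos: [496.7, -76.5, 29.1]
orientation: [-0.501, -0.498, 0.498, 0.502]
force: [0.5, -0.7, -0.0]
finger_gap: 17.5
t 9.82 pos [496.7 -76.5  29.1] F [ 0.5 -0.7 -0. ] gap 17.5 yaw -0.4
offset [ 0.01  0.   -2.87] dr [-0.   -0.07  0.  ]
time_s: 10.45
tcp_pos: [580.7, -77.6, 30.1]
orientation: [0.502, 0.499, -0.498, -0.501]
force: [0.0, -0.1, -0.3]
finger_gap: 17.8
t 10.45 pos [580.7 -77.6  30.1] F [ 0.  -0.1 -0.3] gap 17.8 yaw -0.4
offset [ 0.02  0.02 -1.59] dr [ 0.02 -0.08 -0.01]
```

View pics/w10.png

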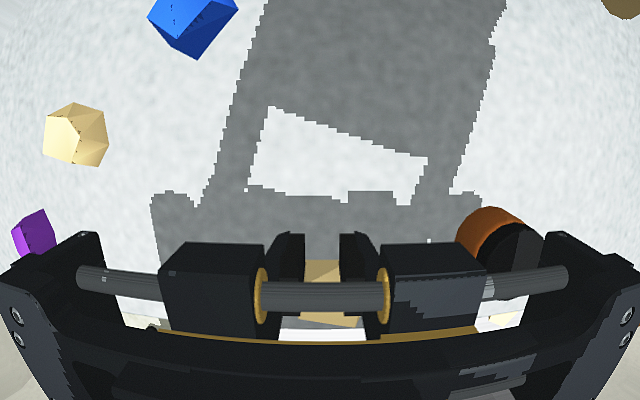

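```bash
python3 -m crank '{"claw":[0.2,0.2,0.2,0.2,0.2],"offset":[[0,0,-0.3],[0,0,-0.65],[0,0,-1],[0,0,-1.35],[0,0,-1.65]],"dr":[[0,0,0],[0,0,0],[0,0,0],[0,0,0],[0,0,0]]}'; python3 - <<'E'
from h import *
go(465,-244.5,110,29)
m=bot.camera_model('wrist'); im=bot.get_image('wrist'); cv2.imwrite('pics/w11.png',im)
im=bot.get_image('side'); cv2.imwrite('pics/s11.png',cv2.resize(im[120:280,200:460],None,fx=3,fy=3))
E
```

```text
time_s: 11.12
tcp_pos: [662.6, -78.1, 29.9]
orientation: [0.502, 0.499, -0.498, -0.501]
force: [-0.3, 0.1, -0.0]
finger_gap: 17.9
t 11.12 pos [662.6 -78.1  29.9] F [-0.3  0.1 -0. ] gap 17.9 yaw -0.4
offset [-3.36 -1.61  3.93] dr [ 0.02 -5.88 -0.01]
```

View pics/w11.png

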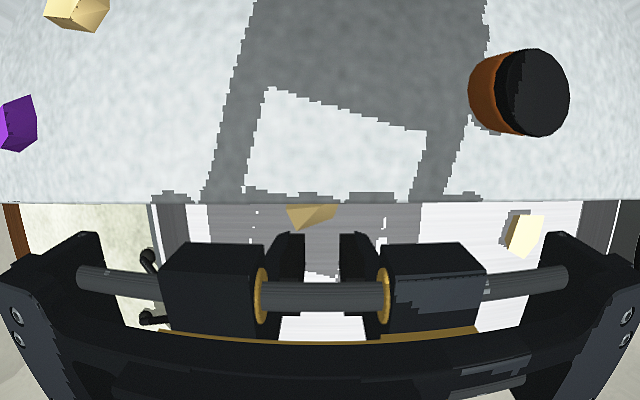

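View pics/s11.png

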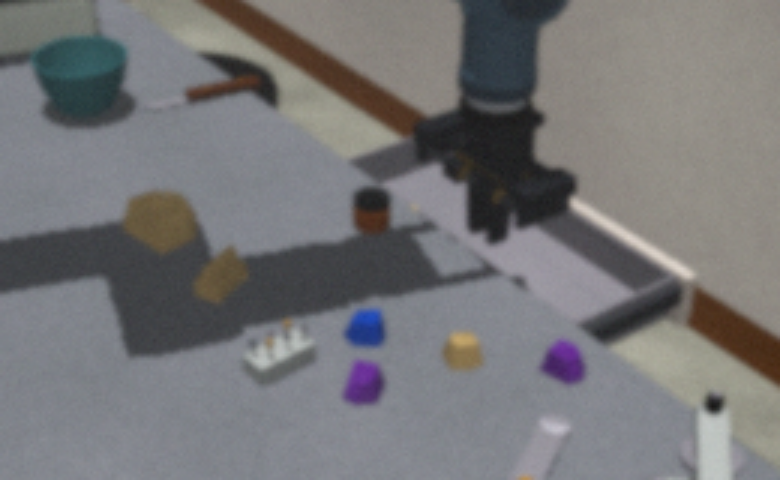

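```bash
python3 -m crank '{"claw":[0.2,0.2,0.2,0.2,0.2],"offset":[[0,-0.8,0],[0,-1.6,0],[-0.7,-1.6,0.8],[-1.4,-1.6,1.6],[-2.1,-1.6,2.4]],"dr":[[0,0,0],[0,0,0],[0,-2,0],[0,-4,0],[0,-5.88,0]]}'; python3 - <<'E'
from h import *
go(465,-244.5,110,29)
E
```

```text
time_s: 11.85
tcp_pos: [539.0, -182.9, 109.4]
orientation: [-0.357, -0.61, 0.61, 0.357]
force: [0.2, -0.6, -0.1]
finger_gap: 18.2
t 11.85 pos [ 539.  -182.9  109.4] F [ 0.2 -0.6 -0.1] gap 18.2 yaw 29.4
offset [-0.35 -0.01  1.89] dr [ 0.    0.07 -0.01]
```

```bash
python3 -m crank '{"claw":[0.2,0.2,0.2,0.2],"offset":[[-0.2,0,0.9],[-0.35,0,1.89],[-0.35,0,1.89],[-0.35,0,1.89]],"dr":[[0,0,0],[0,0,0],[0,0,0],[0,0,0]]}'; python3 - <<'E'
from h import *
go(465,-244.5,29,29)
m=bot.camera_model('wrist'); im=bot.get_image('wrist'); cv2.imwrite('pics/w12.png',im)
print(proj('wrist',(512,-219,12),m))
E
```

```text
time_s: 12.35
tcp_pos: [466.5, -243.5, 109.2]
orientation: [0.359, 0.609, -0.609, -0.359]
force: [0.2, 0.5, 0.0]
finger_gap: 17.9
t 12.35 pos [ 466.5 -243.5  109.2] F [0.2 0.5 0. ] gap 17.9 yaw 29.0
offset [-0.    1.6   0.04] dr [ 0.01 -0.01 -0.01]
(np.float64(321.08977804806585), np.float64(269.83445659954435))
```

View pics/w12.png

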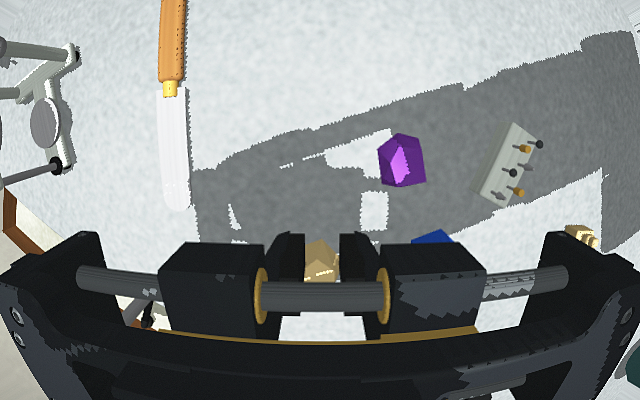

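```bash
python3 -m crank '{"claw":[0.2,0.2,0.2,0.2,0.2],"offset":[[0,0.6,0],[0,1.2,0],[0,1.6,0],[0,1.6,0],[0,1.6,-0.2]],"dr":[[0,0,0],[0,0,0],[0,0,0],[0,0,0],[0,0,0]]}'; python3 -m crank '{"claw":[0.2,0.2,0.2,0.2,0.2],"offset":[[0,0,-0.3],[0,0,-0.6],[0,0,-0.9],[0,0,-1.2],[0,0,-1.5]],"dr":[[0,0,0],[0,0,0],[0,0,0],[0,0,0],[0,0,0]]}'; python3 - <<'E'
from h import *
go(660,-136,29,29)
m=bot.camera_model('wrist'); im=bot.get_image('wrist'); cv2.imwrite('pics/w13.png',im)
E
```

```text
time_s: 13.02
tcp_pos: [475.8, -238.3, 29.3]
orientation: [-0.359, -0.609, 0.609, 0.359]
force: [0.4, -0.1, -0.5]
finger_gap: 17.8
time_s: 13.65
tcp_pos: [541.5, -201.8, 28.8]
orientation: [-0.359, -0.609, 0.609, 0.359]
force: [0.2, -0.1, 2.3]
finger_gap: 17.5
t 13.65 pos [ 541.5 -201.8   28.8] F [ 0.2 -0.1  2.3] gap 17.5 yaw 29.0
offset [ 0.   -0.01 -2.71] dr [-0.  0. -0.]
```

View pics/w13.png

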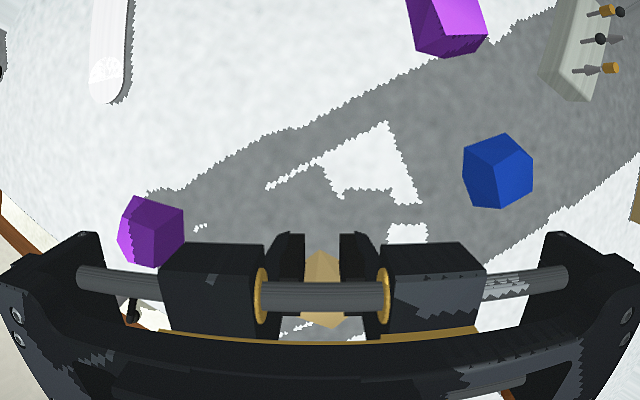

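```bash
python3 -m crank '{"claw":[0.2,0.2,0.2,0.2,0.2],"offset":[[0,0,-0.3],[0,0,-0.6],[0,0,-0.95],[0,0,-1.3],[0,0,-1.65]],"dr":[[0,0,0],[0,0,0],[0,0,0],[0,0,0],[0,0,0]]}'; python3 -m crank '{"claw":[0.2,0.2,0.2,0.2],"offset":[[0,0,-0.35],[0,0,-0.7],[0,0,-1.05],[0,0,-1.1]],"dr":[[0,0,0],[0,0,0],[0,0,0],[0,0,0]]}'; python3 - <<'E'
from h import *
go(660,-136,29,29)
m=bot.camera_model('wrist'); im=bot.get_image('wrist'); cv2.imwrite('pics/w14.png',im)
E
```

```text
time_s: 14.32
tcp_pos: [613.9, -161.7, 28.7]
orientation: [0.359, 0.609, -0.609, -0.359]
force: [0.4, -0.7, -0.5]
finger_gap: 17.5
time_s: 14.82
tcp_pos: [662.0, -134.9, 28.8]
orientation: [0.359, 0.61, -0.609, -0.358]
force: [-0.2, 0.2, -0.7]
finger_gap: 17.1
t 14.82 pos [ 662.  -134.9   28.8] F [-0.2  0.2 -0.7] gap 17.1 yaw 29.1
offset [ 0.   -0.    0.05] dr [ 0.01  0.01 -0.01]
```

View pics/w14.png

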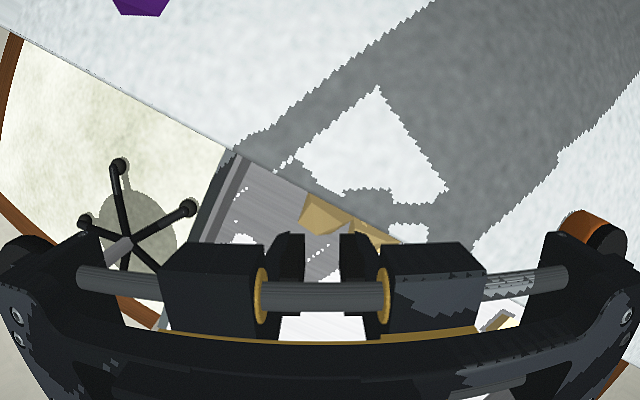

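All four lumps seem to be in; I'll raise the arm clear and check from above.

```bash
python3 -m crank '{"claw":[0.2,0.2,0.2,0.2,0.2],"offset":[[0,-0.8,0],[0,-1.6,0],[0,-2.6,0.8],[0,-3.6,1.8],[0,-4.6,2.8]],"dr":[[0,0,0],[0,0,0],[0,0,0],[0,0,0],[0,0,0]]}'; python3 -m crank '{"claw":[0.2,0.2,0.2,0.2,0.2],"offset":[[0,0,1],[0,0,2],[0,0,2.5],[0,0,2.5],[0,0,2.5]],"dr":[[0,0,0],[0,0,0],[0,0,0],[0,0,0],[0,0,0]]}'; python3 - <<'E'
from h import *
im=bot.get_image('top'); cv2.imwrite('pics/t15.png',im); cv2.imwrite('pics/t15z.png',cv2.resize(im[110:280,150:460],None,fx=2.5,fy=2.5))
im=bot.get_image('side'); cv2.imwrite('pics/s15.png',cv2.resize(im[120:280,200:460],None,fx=3,fy=3))
im=bot.get_image('wrist'); cv2.imwrite('pics/w15.png',im)
a=cv2.imread('pics/top0.png');b=cv2.imread('pics/t15.png')
def f(im):
    hsv=cv2.cvtColor(im,cv2.COLOR_BGR2HSV)
    mask=((hsv[...,1]>70)&(hsv[...,2]>60)).astype(np.uint8); mask[:120]=0; mask[285:]=0
    n,l,s,ce=cv2.connectedComponentsWithStats(mask)
    return [(ce[i].round(1),s[i,4]) for i in range(1,n) if s[i,4]>15]
for x in f(a):print('a',x)
for x in f(b):print('b',x)
E
```

```text
time_s: 15.5
tcp_pos: [547.8, -198.1, 247.3]
orientation: [-0.359, -0.609, 0.609, 0.359]
force: [0.1, -0.7, -0.2]
finger_gap: 17.8
time_s: 16.12
tcp_pos: [440.5, -257.9, 246.1]
orientation: [0.359, 0.609, -0.609, -0.359]
force: [0.2, 0.3, -0.4]
finger_gap: 17.3
a (array([197.5, 180.8]), np.int32(133))
a (array([404.7, 195.1]), np.int32(80))
a (array([279.6, 199.4]), np.int32(79))
a (array([338.9, 205.6]), np.int32(87))
a (array([172.5, 228.5]), np.int32(539))
a (array([382.8, 214.9]), np.int32(88))
a (array([234. , 222.6]), np.int32(99))
a (array([357.9, 231.5]), np.int32(107))
a (array([444.9, 253.8]), np.int32(240))
a (array([270.3, 251.5]), np.int32(361))
a (array([378.8, 247.5]), np.int32(96))
a (array([310.2, 252.9]), np.int32(142))
b (array([283.6, 164.8]), np.int32(74))
b (array([197.7, 181.2]), np.int32(146))
b (array([341. , 173.5]), np.int32(38))
b (array([353.3, 173. ]), np.int32(42))
b (array([404.4, 195.2]), np.int32(90))
b (array([171.5, 227. ]), np.int32(661))
b (array([358. , 231.3]), np.int32(109))
b (array([437.5, 241.1]), np.int32(45))
b (array([270.4, 251.5]), np.int32(359))
b (array([310.3, 252.9]), np.int32(141))
b (array([451.2, 264.7]), np.int32(70))
```

View pics/t15z.png

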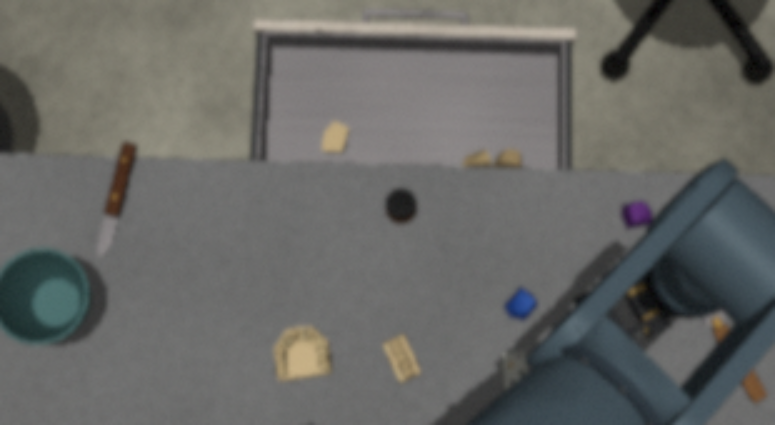

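View pics/s15.png

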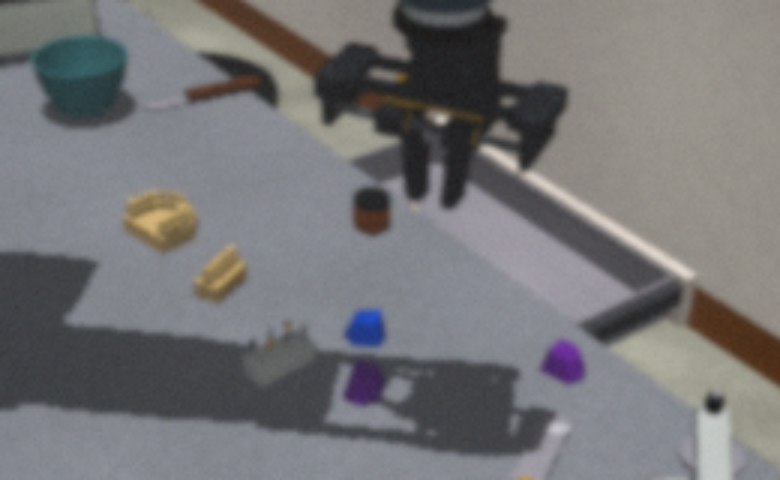

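View pics/w15.png

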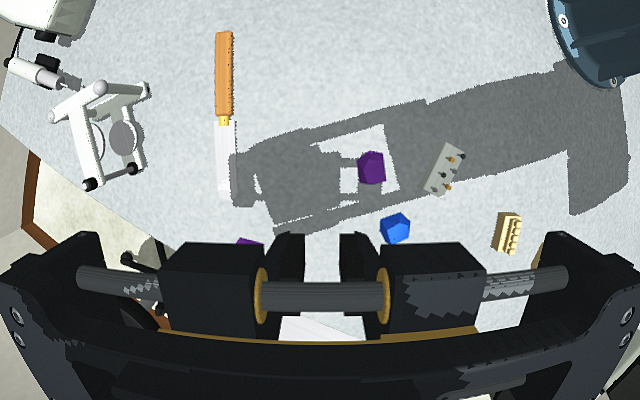

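```bash
python3 - <<'E'
from h import *
bot.sign_off(); print(bot.state()['time_s'])
E
```

```text
the job is handed in; nothing more can be done
the job is handed in; nothing more can be done
```

I swept all four offcuts off the far edge into the scrap pan. Each was pushed low along the bench with the fingertips about 18 mm apart, and none was gripped or lifted. The job took about 16 s of the 67 s allowed, and the wrist force readings I took stayed under about 3 N.

**Offcuts:** The last top view shows no offcut on the bench and three in the pan. The fourth, the first one I pushed off, was seen in the pan just after it dropped. Later wrist pictures show only a sliver of it at the edge. It appears to have ended up in the part of the pan under the bench edge, so the last view could not confirm it.

**Bystanders:** In the last top view, the arch model, quadrant model, jar, knife, bowl, blue look-alike and the purple one near the edge were where they started, within about a pixel or two. The arm partly hid the spatula, bur block and other purple look-alike from above. The side and wrist views showed them, and the articulator, undisturbed.

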